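# Prove the stop on the tube roller, release it and reset

### The job

Do the morning stop test on the tube roller mixer: push its mushroom stop button in until it latches and take your finger off to see that it stays in; then gently push the grip bar on its head round clockwise, as the arrows on it show, until the latch lets go, and leave the head to spring back out and straight. Then push the plain round reset button all the way in and let it come out again. Work with the tip of the closed fingers only: grip nothing, do not turn the speed dial, and leave the cup, counter and bottle standing where they are.

Things in the scene. Friction and masses are not known exactly. Their poses are not given: they have to be found in the camera images.
- mixer: white tube roller mixer standing firm on the bench (it cannot move), 180 mm deep (x) by 270 mm wide (y); origin under its centre at bench level, x points to its back. The front half is a flat control ledge, 56 mm above the bench, with three round controls in a row 85 mm apart, in any order: mushroom stop, speed dial, reset button. The back half has three black rollers with sample tubes lying on them, up to 93 mm high
- stop_top (a point): middle of the top of the mushroom stop button, on its upright axis, on top of its grip bar, 43 mm above the ledge when out. The head is a black dome 66 mm across on a 72 mm round grey flange. Across it, through the centre, runs a raised upright grip bar 56 mm long, 11 mm wide and with edges rounded 4 mm; its top is 14 mm above the middle of the dome and 17 mm above the dome at 25 mm from the axis. Moves with the head
- stop_wing (a point): one end of the top of that grip bar, 28 mm from the axis (the other end is the same on the opposite side); it moves and turns with the head. From stop_top to stop_wing is the direction of the bar
- stop_unit: the flange of the stop button, fixed to the ledge, with the head that it carries; origin on the button's axis at the ledge surface, z up
- stop_push (a joint): how far the mushroom head is in: 0 out (sprung), 0.0065 m fully in. It takes about 4 N to start and about 9 N, with a snap near the end, to go all the way. Once fully in, it latches and stays at about 0.006 m
- stop_twist (a joint): how far the head is turned, rad, clockwise seen from above: 0 straight, 1.2 at its stop. A spring turns it back to 0. It needs about 0.03 to 0.06 N m. While latched in, turning it beyond about 0.6 rad frees the latch, and the head springs out 6 mm and, when let go, turns back to 0. It must not be squeezed or forced with more than 25 N while it turns; a push on one end of the bar needs 3 N or so
- reset_top (a point): middle of the top of the reset button: plain flat round black cap 34 mm across, inside a steel collar 44 mm across; its top is 19 mm above the ledge, 7 mm above the collar; moves with the cap
- reset_push (a joint): how far the reset button is in: 0 out (sprung), 0.005 m fully in, 3 to 6 N; it does not latch
- dial_top (a point): middle of the top of the speed dial, a narrow black knob 36 mm across its skirt and 22 mm high, with a white pointer line, on a plate with tick marks
- speed_dial (a joint): angle of the speed dial, rad, clockwise; set differently every day, to be left as it is
- specimen_cup: loose white specimen cup with a lid, 57 mm across and 60 mm high, before the mixer; origin under its centre
- counter: loose hand tally counter, 28 x 48 x 50 mm, before the mixer; origin under its centre
- stain_bottle: loose dropper bottle, 33 mm across and 98 mm high, to the left of the mixer; origin under its centre
- dial_mark (a point): outer end of the dial's white pointer line, 13 mm from its axis; turns with the dial

How it is judged:
By the outcome, as a careful person would: the job done as asked, in the order asked, and still so for the second after the job is handed in, with the robot touching nothing.
It also fails if it takes over 40 s, if anything falls off the work surface, if the arm or the gripper's body presses on something with over 40 N, if the wrist force passes 120 N, or if a joint passes its speed limit or range.

### The arm

A 6-joint arm with a two-finger parallel gripper is mounted at the origin on the work surface; the furniture and walls round the work are solid. World frame = base frame: x ahead of the robot, y to its left, z up, the work surface at z = 0. Lengths are in m, angles in rad, forces in N, time in s.
With the tool pointing down it reaches from about 0.35 to 0.8 m from the base axis. Payload 7.3 kg.
Tool frame: the origin (TCP) lies midway between the tips of the shut fingers; the grasp point (between the pads) lies 19 mm behind it; z points along the fingers, y is the line along which they close (so a half turn about z gives the same grasp; the last joint's range is limited). The gripper opens to 85 mm and grips with 20 to 120 N. Pads are 22 mm wide; open, the fingers measure 114 mm over their backs; the gripper's body (76 mm by 85 mm) begins 54 mm behind the grasp point. The pads swing forward as they close: fully open they stand 13 mm farther back than shut.
Start: joints at [1.186, 0.342, 1.524, -0, 1.275, -0.146], TCP at [0.124, 0.51, 0.231] pointing down, gripper open.
Joint ranges: [-2.53, 2.53], [-0.77, 2.02], [0.04, 2.7], [-1, 4.14], [0.28, 2.66], [-3.11, 3.11]. Speed limits (rad/s): [2.57, 2.57, 3.14, 3.14, 3.14, 3.14].

### API

Orientations are given as a unit quaternion [w, x, y, z].
In Python, from bench import arm gives the robot as it stands.
- The arm moves only by the tool move_arm, never from a script. Its argument "steps" is a list of rows, each an object of numbers: "hand": the opening, from 0 (shut) to 1 (fully open); "x", "y", "z": the shift along the tool's x, y, z normalised to -1 to 1, where 1 is 0.75 m; "wx", "wy", "wz": the turn, a rotation vector about the tool's x, y, z normalised to -1 to 1, where 1 is 90 degrees. In form: [{"hand": .., "x": .., "y": .., "z": .., "wx": .., "wy": .., "wz": ..}, ...]. A call has 1 to 8 rows; each row shifts and turns the commanded pose from where the row before left it, along the tool's axes as they then stand; what a row does not reach is not made up. A row lasts 1/8 s, in which the tool goes at most 62.5 mm and 10.7 degrees, less where a joint would pass 70% of its speed; a pose out of reach is approached as far as the arm can. A call with a number of a shift or a turn outside -1 to 1 is refused whole. A call with a gripper value outside its range is refused whole. The fingers move at their own pace and stop on an object; the grip force is fixed at half the most. Time passes only in rows, so rows that do not move let the fingers close. It gives the time, the measured TCP pose, the force, the opening and the grip force at its end, in the units of the state.
- arm.observe(): the state, without advancing time (a new reading comes with each control period).
- arm.read_camera(name): name is "scene" or "top"; returns a dict with "frame" (384x512x3 uint8, red, green, blue), "camera_matrix" (3x3 intrinsics, pixels), "k1" (the pictures are not rectified: a ray, as slopes to the right and down, at radius r is drawn at 1 + k1 r^2 times it, then the intrinsics apply), "R" (3x3) and "t" (3): a world point X has camera coordinates R X + t. Camera axes: x right, y down, z forward; pixel columns grow to the right and rows downward; lengths in m; the calibration is good to about 2 mm. A picture is of the moment at which its call begins. There is no depth.
- arm.finish_job(): hands the job in; it is judged then, once.
The state is a dict: "clock": time; "joints": joint angles; "dq": joint speeds; "effort": joint torques, N m; "ee_pos": TCP position; "tcp_rot": TCP orientation; "contact_force": force on the tool from outside, world axes, zero at the start; "torque": the same for the moment, N m; "grip_width": finger opening in m; "gripper_force": force on a finger pad.
Only numpy, scipy, OpenCV 4.12 (cv2) and the standard library are available. Lean on these libraries where they do the work, as an engineer would, in place of code of your own. Each camera call takes 0.05 s, during which the arm holds its last target. There are 200 camera calls.

## Working session

There is one attempt and no reset: what is moved stays moved. The work goes in short steps, Python scripts to look and compute and a tool call to move; the robot and the scene stay as the last step left them, time stands still between calls to the robot, and variables do not carry over. Pictures are saved under pics/ and viewed, at most 12 in all, crops included, and the job is handed in when it is done.

Besides the shell and the picture viewer there is one more tool, called after "Request:" as name(argument=value, ...) on one line, values as JSON. move_arm: Moves the arm, as the interface text tells. Scaled input: -1 to 1 covers 0.75 m each way for a shift and 90 degrees each way for a turn. Its arguments: {"type":"object","properties":{"steps":{"type":"array"}},"required":["steps"]}

```bash
mkdir -p pics
cat > h.py <<'E'
import numpy as np, cv2, pickle
from bench import arm
def snap(n,tag):
    c=arm.read_camera(n); pickle.dump(c,open(f'pics/{tag}.pkl','wb')); cv2.imwrite(f'pics/{tag}.png',c['frame'][:,:,::-1]); return c
def load(tag): return pickle.load(open(f'pics/{tag}.pkl','rb'))
def D(c): return np.array([c['k1'],0,0,0,0.])
def ray(c,uv):
    p=cv2.undistortPoints(np.array([[uv]],float),np.array(c['camera_matrix']),D(c)).ravel()
    R=np.array(c['R']);t=np.array(c['t']);return -R.T@t, R.T@np.array([p[0],p[1],1])
def atz(c,uv,z):
    o,d=ray(c,uv);return o+d*(z-o[2])/d[2]
def proj(c,X):
    R=np.array(c['R']);return cv2.projectPoints(np.array(X,float).reshape(-1,1,3),cv2.Rodrigues(R)[0],np.array(c['t'],float),np.array(c['camera_matrix'],float),D(c))[0].reshape(-1,2)
def crop(c,u0,v0,w,h,s,tag): cv2.imwrite(f'pics/{tag}.png',cv2.resize(np.ascontiguousarray(c['frame'][v0:v0+h,u0:u0+w,::-1]),None,fx=s,fy=s,interpolation=cv2.INTER_CUBIC))
E
python3 - <<'E'
from h import *
a=snap('top','top0');b=snap('scene','sc0')
cv2.imwrite('pics/both.png',cv2.resize(np.hstack([a['frame'],b['frame']])[:,:,::-1],(800,300)))
s=arm.observe();print(s)
for c in(a,b):print(c['k1'],c['camera_matrix'],-np.array(c['R']).T@c['t'],np.array(c['R']).round(2))
E
```

```text
{'clock': 0.1, 'joints': array([ 1.18600288e+00,  3.42668364e-01,  1.52494629e+00, -1.05580675e-05,
        1.27541148e+00, -1.46004727e-01]), 'dq': array([-0.00015216, -0.00205117, -0.00396958, -0.00046477, -0.00054898,
       -0.00114979]), 'effort': array([ 1.68345374e-03, -4.34452772e+01, -2.46494329e+01, -1.75379032e-04,
        4.66616926e-03,  4.12811085e-05]), 'ee_pos': array([0.12401862, 0.50975808, 0.23067886]), 'tcp_rot': array([-1.83124122e-04,  1.19109339e-01,  9.92880885e-01, -6.92968883e-04]), 'contact_force': array([-0.70376167,  0.57464983,  0.32034088]), 'torque': array([ 0.02608346, -0.02056865,  0.05711   ]), 'gripper_force': 0.0, 'grip_width': 0.0858150006884877}
-0.1430524201029361 [[482.97952126   0.         255.87169976]
 [  0.         482.97952126 184.60266103]
 [  0.           0.           1.        ]] [0.37267063 0.11681031 0.95140721] [[-0.   -1.    0.02]
 [-0.99  0.   -0.17]
 [ 0.17 -0.02 -0.99]]
-0.11891540872027143 [[383.70832994   0.         247.55850914]
 [  0.         383.70832994 191.34063761]
 [  0.           0.           1.        ]] [0.15257037 0.35541807 0.8285031 ] [[-0.57 -0.82  0.02]
 [-0.71  0.48 -0.51]
 [ 0.41 -0.3  -0.86]]
```

View pics/top0.png

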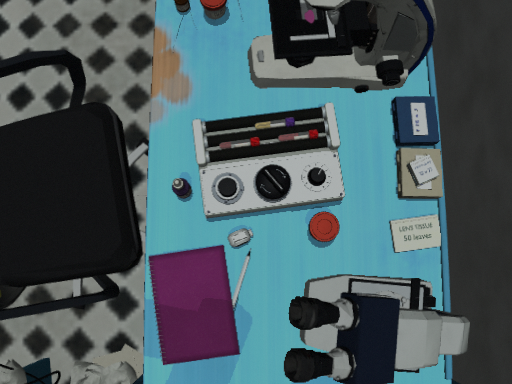

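View pics/sc0.png

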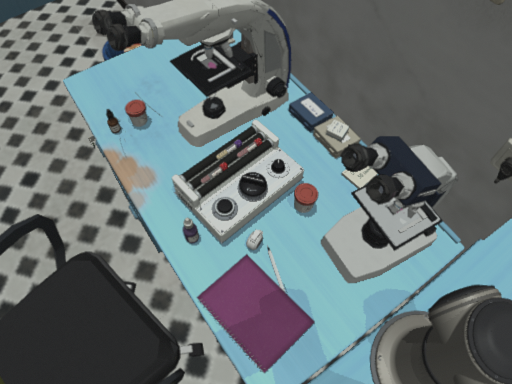

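The row from left to right in the top view is reset (228,187), stop (272,182) and dial (317,176). Both microscopes stand clear of the mixer. I'll zoom in next.

Run:
```python
from h import *
a=load('top0');b=load('sc0')
crop(a,190,130,160,95,5,'c1');crop(b,165,115,145,125,5,'c2')
for uv,z in [((228,187),.075),((272,182),.099),((317,176),.078),((324,227),.06),((240,237),.05),((181,187),.098),((206,216),.056),((343,196),.056),((305,313),.3),((300,363),.3)]: print(uv,atz(a,uv,z).round(3))
```

```text
(228, 187) [0.518 0.153 0.075]
(272, 182) [0.523 0.074 0.099]
(317, 176) [ 0.537 -0.011  0.078]
(324, 227) [ 0.444 -0.024  0.06 ]
(240, 237) [0.427 0.132 0.05 ]
(181, 187) [0.514 0.237 0.098]
(206, 216) [0.466 0.195 0.056]
(343, 196) [ 0.503 -0.063  0.056]
(305, 313) [0.311 0.042 0.3  ]
(300, 363) [0.245 0.049 0.3  ]
```

View pics/c1.png

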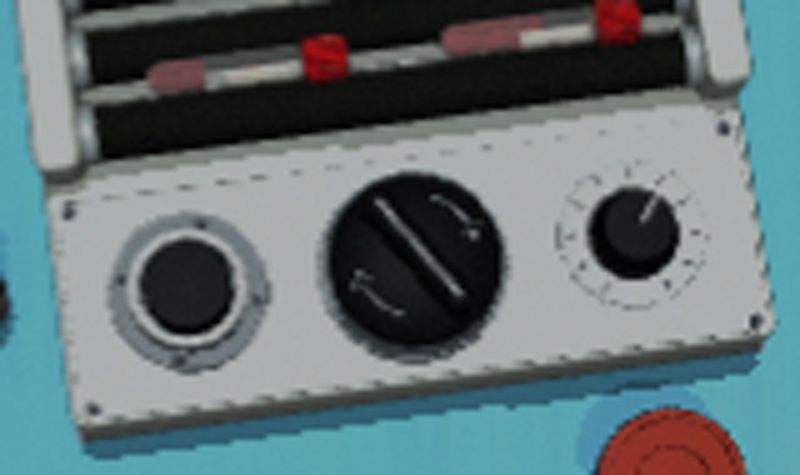

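View pics/c2.png

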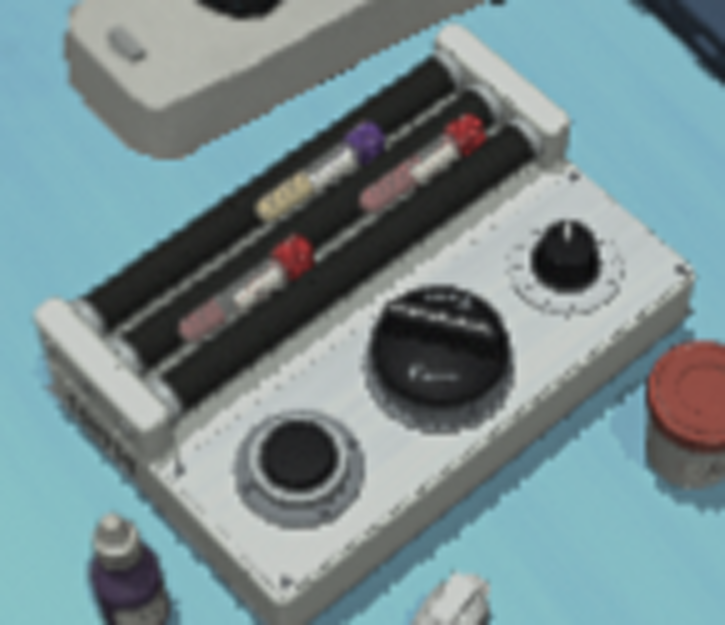

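In c1 the bar's white line runs from (379,200) to (462,297), and the reset cap centre is (187,287). Arrows are clockwise. In c2 the line's middle is about (440,317) and the reset cap centre is (298,454).

Run:
```python
from h import *
a=load('top0');b=load('sc0')
A=lambda u,v:(190+(u+.5)/5-.5,130+(v+.5)/5-.5)
B=lambda u,v:(165+(u+.5)/5-.5,115+(v+.5)/5-.5)
def tri(p,q):
    o1,d1=ray(a,p);o2,d2=ray(b,q)
    s=np.linalg.lstsq(np.c_[d1,-d2],o2-o1,rcond=None)[0];x,y=o1+s[0]*d1,o2+s[1]*d2
    return ((x+y)/2).round(4),np.linalg.norm(x-y).round(4)
print('stop',atz(a,A(420.5,248.5),.099),atz(b,B(440,317),.099),tri(A(420.5,248.5),B(440,317)))
print('ends',atz(a,A(379,200),.099),atz(a,A(462,297),.099),atz(b,B(392,305),.099),atz(b,B(488,329),.099))
print('reset',atz(a,A(187,287),.075),atz(b,B(298,454),.075),tri(A(187,287),B(298,454)))
sc=[atz(a,A(*p),.056) for p in [(69,211),(724,129),(93,409),(756,322)]]
sb=[atz(b,B(*p),.056) for p in [(180,467),(573,176),(286,582),(684,269)]]
print('screws',np.round(sc,4),np.round(sb,4))
m=np.mean(sc,0);d=sc[1]-sc[0]+sc[3]-sc[2];d/=np.linalg.norm(d)
print('mid screws',m,np.mean(sb,0),d,'reset pred',m-.085*d)
print('eyepieces',tri((299,313),(352,156)),tri((294,363),(378,190)))
```

```text
stop [0.52744007 0.07054647 0.099     ] [0.52625229 0.07016694 0.099     ] (array([0.5272, 0.0701, 0.0979]), np.float64(0.0011))
ends [0.54521414 0.08532087 0.099     ] [0.50977541 0.055855   0.099     ] [0.54375073 0.08450456 0.099     ] [0.50887341 0.05591959 0.099     ]
reset [0.51752814 0.15530805 0.075     ] [0.51447507 0.15516132 0.075     ] (array([0.5175, 0.1547, 0.0705]), np.float64(0.0022))
screws [[ 0.5498  0.2009  0.056 ]
 [ 0.5816 -0.0487  0.056 ]
 [ 0.4746  0.191   0.056 ]
 [ 0.5069 -0.0585  0.056 ]] [[ 0.5481  0.1984  0.056 ]
 [ 0.5799 -0.0505  0.056 ]
 [ 0.4724  0.1895  0.056 ]
 [ 0.5044 -0.0615  0.056 ]]
mid screws [0.52825033 0.07119154 0.056     ] [0.52622033 0.06897294 0.056     ] [ 0.12732577 -0.99186095  0.        ] reset pred [0.51742764 0.15549972 0.056     ]
eyepieces (array([0.3206, 0.0603, 0.4112]), np.float64(0.0021)) (array([0.2639, 0.065 , 0.4043]), np.float64(0.0047))
```

Request:
move_arm(steps=[{"hand": 0, "x": 0, "y": 0, "z": 0, "wx": 0, "wy": 0, "wz": 0.102}, {"hand": 0, "x": 0, "y": 0, "z": 0, "wx": 0, "wy": 0, "wz": 0.102}, {"hand": 0, "x": 0, "y": 0, "z": 0, "wx": 0, "wy": 0, "wz": 0.102}, {"hand": 0, "x": 0, "y": 0, "z": 0, "wx": 0, "wy": 0, "wz": 0.102}, {"hand": 0, "x": -0.057, "y": 0.019, "z": 0, "wx": 0, "wy": 0, "wz": 0}, {"hand": 0, "x": -0.057, "y": 0.019, "z": 0, "wx": 0, "wy": 0, "wz": 0}, {"hand": 0, "x": -0.057, "y": 0.019, "z": 0, "wx": 0, "wy": 0, "wz": 0}, {"hand": 0, "x": -0.057, "y": 0.019, "z": 0, "wx": 0, "wy": 0, "wz": 0}])

```text
clock: 1.1
ee_pos: [0.278, 0.4137, 0.231]
tcp_rot: [-0.0, 0.426, 0.905, -0.0]
contact_force: [0.3, 1.2, 0.3]
grip_width: -0.0001
gripper_force: 0.0
```

```bash
cat >> h.py <<'E'
import json
def log():
    s=arm.observe();q=s['tcp_rot'];R=quat(q)
    print('t',round(s['clock'],2),'p',s['ee_pos'].round(4),'yawy',np.degrees(np.arctan2(R[1,1],R[0,1])).round(2),'tilt',R[:,2].round(3),'F',s['contact_force'].round(2),'T',s['torque'].round(2),'q',s['joints'].round(4),'gw',round(s['grip_width'],4))
    return s,R
def quat(q):
    from scipy.spatial.transform import Rotation as Ro
    return Ro.from_quat([q[1],q[2],q[3],q[0]]).as_matrix()
def totool(target,n=1):
    s,R=log();print('units total',(R.T@(np.array(target)-s['ee_pos'])/.75).round(4))
E
python3 -c "
from h import *
log()"
```

```text
t 1.1 p [0.278  0.4137 0.231 ] yawy 39.61 tilt [-0. -0. -1.] F [0.34 1.16 0.33] T [ 0.06 -0.06  0.  ] q [0.8252 0.294  1.5948 0.     1.2534 0.1339] gw -0.0001
```

Request:
move_arm(steps=[{"hand": 0, "x": -0.057, "y": 0.019, "z": 0, "wx": 0, "wy": 0, "wz": 0}, {"hand": 0, "x": -0.057, "y": 0.019, "z": 0, "wx": 0, "wy": 0, "wz": 0}, {"hand": 0, "x": -0.057, "y": 0.019, "z": 0, "wx": 0, "wy": 0, "wz": 0}, {"hand": 0, "x": -0.057, "y": 0.019, "z": 0, "wx": 0, "wy": 0, "wz": 0}, {"hand": 0, "x": 0, "y": 0, "z": -0.07, "wx": 0, "wy": 0, "wz": 0}, {"hand": 0, "x": 0, "y": 0, "z": 0, "wx": 0, "wy": 0, "wz": 0}])

```text
clock: 1.85
ee_pos: [0.4319, 0.3196, 0.2871]
tcp_rot: [0.002, 0.426, 0.905, 0.003]
contact_force: [-0.0, 0.2, -0.4]
grip_width: 0.0001
gripper_force: 0.0
```

Run:
```python
from h import *
from scipy.optimize import least_squares
s,R=log()
o=.0764
dat=[((.12402,.50976),.23068,.34267,1.52495),((.278,.4137),.231,.294,1.5948),(s['ee_pos'][:2],s['ee_pos'][2],s['joints'][1],s['joints'][2])]
def f(p):
    L1,L2,hd,a=p;r=[]
    for xy,z,q2,q3 in dat:
        r+= [L1*np.sin(q2)+L2*np.sin(q2+q3)+a-np.sqrt(np.dot(xy,xy)-o*o), hd+L1*np.cos(q2)+L2*np.cos(q2+q3)-z]
    return r
for a in (0,):
    r=least_squares(f,[.4,.4,.0,a]);print(r.x,r.cost)
c=snap('scene','sc1');cv2.imwrite('pics/sc1b.png',cv2.resize(c['frame'][:,:,::-1],None,fx=1.5,fy=1.5))
```

```text
t 1.85 p [0.4319 0.3196 0.2871] yawy 39.53 tilt [ 0.006  0.003 -1.   ] F [-0.02  0.22 -0.43] T [ 0.03  0.02 -0.04] q [ 4.9420e-01  3.2400e-01  1.3954e+00  1.0000e-04  1.4154e+00 -1.9560e-01] gw 0.0001
[ 0.55111228  0.38319186 -0.17719693 -0.02876995] 3.068337332208922e-05
```

View pics/sc1b.png

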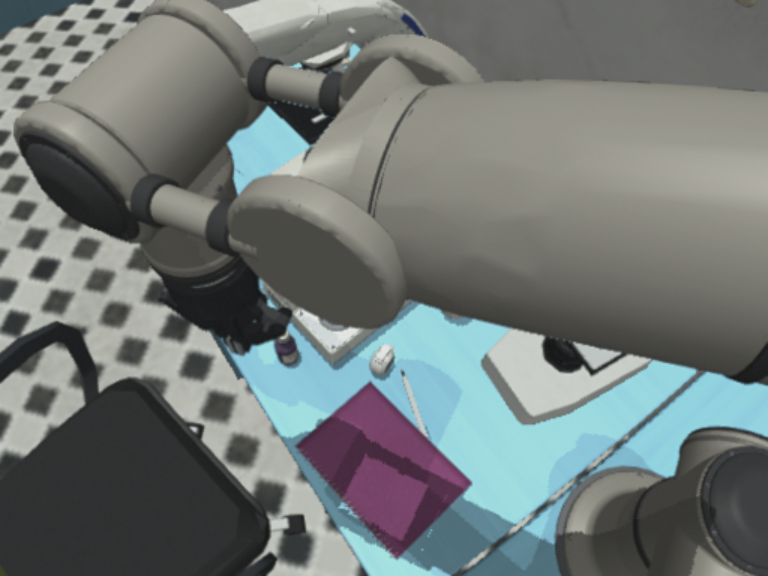

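The forearm is bulky and well above the bench, so I need its height relative to the near microscope's eyepieces (z≈0.41). I'll check that from the top camera.

Run:
```python
from h import *
s,R=log()
c=snap('top','top1');cv2.imwrite('pics/top1b.png',cv2.resize(c['frame'][:,:,::-1],None,fx=1.5,fy=1.5))
```

```text
t 1.9 p [0.4307 0.3194 0.285 ] yawy 39.57 tilt [ 0.003  0.002 -1.   ] F [-1.03  0.   -0.72] T [ 0.02 -0.03 -0.03] q [ 4.9500e-01  3.2530e-01  1.3993e+00  2.0000e-04  1.4141e+00 -1.9560e-01] gw 0.0
```

View pics/top1b.png

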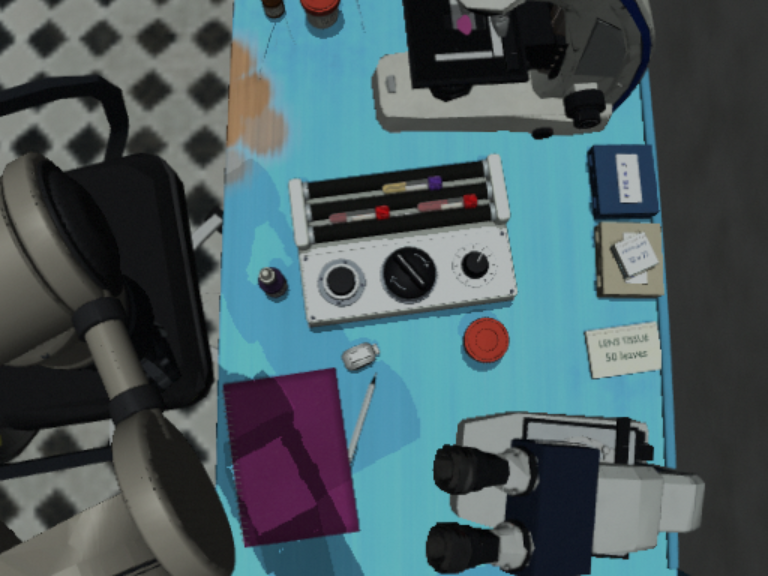

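Run:
```python
from h import *
a=load('top1');b=load('sc1')
def tri(p,q):
    o1,d1=ray(a,np.array(p)/1.5);o2,d2=ray(b,np.array(q)/1.5)
    s=np.linalg.lstsq(np.c_[d1,-d2],o2-o1,rcond=None)[0];x,y=o1+s[0]*d1,o2+s[1]*d2
    return ((x+y)/2).round(3),np.linalg.norm(x-y).round(4)
print(tri((128,400),(333,93)),tri((98,313),(263,80)))
```

```text
(array([0.371, 0.229, 0.615]), np.float64(0.004)) (array([0.413, 0.25 , 0.605]), np.float64(0.0021))
```

Request:
move_arm(steps=[{"hand": 0, "x": -0.0483, "y": -0.0161, "z": 0, "wx": 0, "wy": 0, "wz": 0}, {"hand": 0, "x": -0.0483, "y": -0.0161, "z": 0, "wx": 0, "wy": 0, "wz": 0}, {"hand": 0, "x": -0.0483, "y": -0.0161, "z": 0, "wx": 0, "wy": 0, "wz": 0}, {"hand": 0, "x": -0.0483, "y": -0.0161, "z": 0, "wx": 0, "wy": 0, "wz": 0}, {"hand": 0, "x": -0.0483, "y": -0.0161, "z": 0, "wx": 0, "wy": 0, "wz": 0}, {"hand": 0, "x": -0.0483, "y": -0.0161, "z": 0, "wx": 0, "wy": 0, "wz": 0}, {"hand": 0, "x": -0.0483, "y": -0.0161, "z": 0, "wx": 0, "wy": 0, "wz": 0}, {"hand": 0, "x": 0, "y": 0, "z": 0, "wx": 0, "wy": 0, "wz": 0}])

```text
clock: 2.95
ee_pos: [0.5263, 0.0683, 0.282]
tcp_rot: [-0.001, 0.427, 0.904, -0.001]
contact_force: [-0.1, 0.1, -0.5]
grip_width: 0.0
gripper_force: 0.0
```

Run:
```python
from h import *
totool([.527,.0702,.125])
from scipy.optimize import least_squares
s,R=log();o=.0764
dat=[((.12402,.50976),.23068,.34267,1.52495),((.278,.4137),.231,.294,1.5948),((.4307,.3194),.285,.3253,1.3993),(s['ee_pos'][:2],s['ee_pos'][2],s['joints'][1],s['joints'][2])]
def f(p):
    L1,L2,hd,a=p;r=[]
    for xy,z,q2,q3 in dat:
        r+= [L1*np.sin(q2)+L2*np.sin(q2+q3)+a-np.sqrt(np.dot(xy,xy)-o*o), hd+L1*np.cos(q2)+L2*np.cos(q2+q3)-z]
    return r
r=least_squares(f,[.4,.4,.0,0]);print(r.x,r.cost)
c=snap('scene','sc2');cv2.imwrite('pics/sc2b.png',cv2.resize(c['frame'][:,:,::-1],None,fx=1.5,fy=1.5))
```

```text
t 2.95 p [0.5263 0.0683 0.282 ] yawy 39.44 tilt [-0.003 -0.    -1.   ] F [-0.07  0.06 -0.53] T [ 0.02 -0.02 -0.03] q [-1.5200e-02  3.2010e-01  1.4147e+00 -3.0000e-04  1.4099e+00 -7.0350e-01] gw 0.0
units total [0.001  0.0028 0.2094]
t 2.95 p [0.5263 0.0683 0.282 ] yawy 39.44 tilt [-0.003 -0.    -1.   ] F [-0.07  0.06 -0.53] T [ 0.02 -0.02 -0.03] q [-1.5200e-02  3.2010e-01  1.4147e+00 -3.0000e-04  1.4099e+00 -7.0350e-01] gw 0.0
[ 0.55130653  0.38041235 -0.17832232 -0.02586789] 2.620168541533641e-05
```

View pics/sc2b.png

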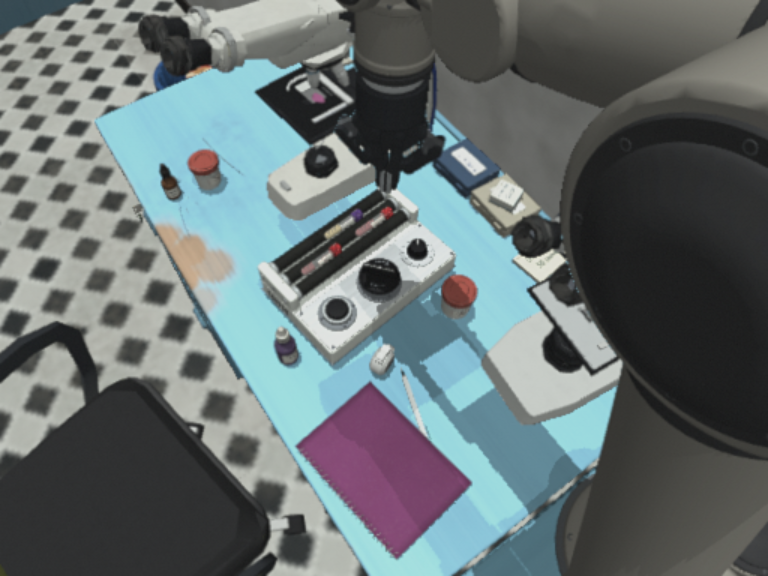

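Path looks clear. Descending to hover above the stop.

Request:
move_arm(steps=[{"hand": 0, "x": 0.001, "y": 0.0028, "z": 0.05, "wx": 0, "wy": 0, "wz": 0}, {"hand": 0, "x": 0, "y": 0, "z": 0.05, "wx": 0, "wy": 0, "wz": 0}, {"hand": 0, "x": 0, "y": 0, "z": 0.05, "wx": 0, "wy": 0, "wz": 0}, {"hand": 0, "x": 0, "y": 0, "z": 0.04, "wx": 0, "wy": 0, "wz": 0}, {"hand": 0, "x": 0, "y": 0, "z": 0, "wx": 0, "wy": 0, "wz": 0}, {"hand": 0, "x": 0, "y": 0, "z": 0, "wx": 0, "wy": 0, "wz": 0}])

```text
clock: 3.75
ee_pos: [0.5279, 0.0727, 0.1423]
tcp_rot: [0.0, 0.425, 0.905, 0.0]
contact_force: [-0.2, 0.4, -0.4]
grip_width: 0.0
gripper_force: 0.0
```

Run:
```python
from h import *
totool([.527,.0702,.105])
b=snap('scene','sc3');crop(b,170,60,270,200,2.9,'sc3c')
```

```text
t 3.75 p [0.5279 0.0727 0.1423] yawy 39.66 tilt [ 0.001  0.    -1.   ] F [-0.2   0.36 -0.38] T [ 0.   -0.05  0.01] q [-7.1000e-03  4.4370e-01  1.6320e+00  3.0000e-04  1.0647e+00 -6.9940e-01] gw 0.0
units total [-0.0018 -0.0032  0.0497]
```

View pics/sc3c.png

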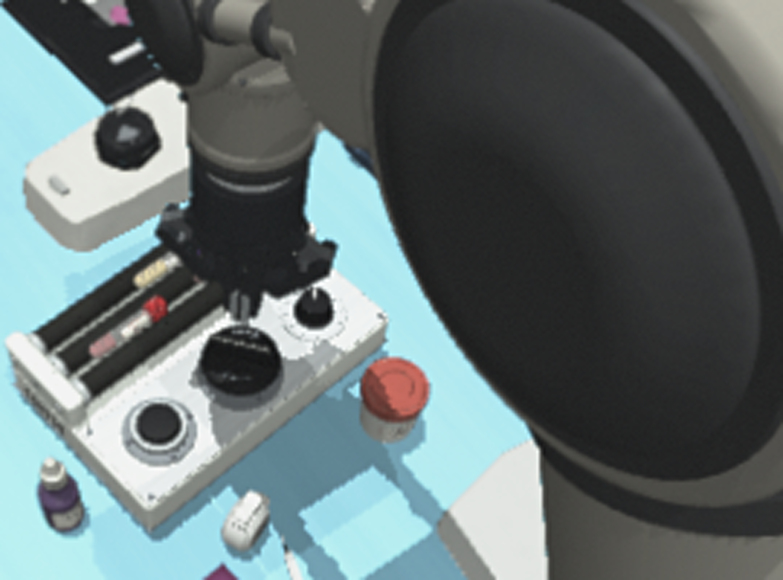

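Request:
move_arm(steps=[{"hand": 0, "x": -0.0018, "y": -0.0032, "z": 0.025, "wx": 0, "wy": 0, "wz": 0}, {"hand": 0, "x": 0, "y": 0, "z": 0.025, "wx": 0, "wy": 0, "wz": 0}, {"hand": 0, "x": 0, "y": 0, "z": 0, "wx": 0, "wy": 0, "wz": 0}, {"hand": 0, "x": 0, "y": 0, "z": 0.004, "wx": 0, "wy": 0, "wz": 0}, {"hand": 0, "x": 0, "y": 0, "z": 0.004, "wx": 0, "wy": 0, "wz": 0}, {"hand": 0, "x": 0, "y": 0, "z": 0, "wx": 0, "wy": 0, "wz": 0}])

```text
clock: 4.55
ee_pos: [0.5273, 0.0694, 0.0985]
tcp_rot: [0.001, 0.426, 0.905, 0.0]
contact_force: [-0.2, 0.7, 3.5]
grip_width: 0.0
gripper_force: 1.4
```

Request:
move_arm(steps=[{"hand": 0, "x": 0, "y": 0, "z": 0.003, "wx": 0, "wy": 0, "wz": 0}, {"hand": 0, "x": 0, "y": 0, "z": 0.003, "wx": 0, "wy": 0, "wz": 0}, {"hand": 0, "x": 0, "y": 0, "z": 0.002, "wx": 0, "wy": 0, "wz": 0}, {"hand": 0, "x": 0, "y": 0, "z": 0, "wx": 0, "wy": 0, "wz": 0}])

```text
clock: 5.05
ee_pos: [0.5273, 0.0694, 0.0927]
tcp_rot: [0.001, 0.426, 0.905, 0.0]
contact_force: [-0.2, 0.7, 6.1]
grip_width: 0.0001
gripper_force: 2.8
```

Request:
move_arm(steps=[{"hand": 0, "x": 0, "y": 0, "z": 0.0013, "wx": 0, "wy": 0, "wz": 0}, {"hand": 0, "x": 0, "y": 0, "z": 0.0013, "wx": 0, "wy": 0, "wz": 0}, {"hand": 0, "x": 0, "y": 0, "z": 0, "wx": 0, "wy": 0, "wz": 0}])

```text
clock: 5.42
ee_pos: [0.5276, 0.0694, 0.0921]
tcp_rot: [0.001, 0.426, 0.905, 0.001]
contact_force: [-3.1, -0.0, 16.9]
grip_width: 0.0001
gripper_force: 8.4
```

Request:
move_arm(steps=[{"hand": 0, "x": 0, "y": 0, "z": -0.0267, "wx": 0, "wy": 0, "wz": 0}, {"hand": 0, "x": 0, "y": 0, "z": -0.04, "wx": 0, "wy": 0, "wz": 0}, {"hand": 0, "x": 0, "y": 0, "z": 0, "wx": 0, "wy": 0, "wz": 0}, {"hand": 0, "x": 0, "y": 0, "z": 0, "wx": 0, "wy": 0, "wz": 0}])

```text
clock: 5.92
ee_pos: [0.5261, 0.0693, 0.1392]
tcp_rot: [-0.0, 0.426, 0.905, -0.0]
contact_force: [0.4, -0.6, -0.5]
grip_width: -0.0004
gripper_force: 0.0
```

Run:
```python
from h import *
s,R=log();p=s['ee_pos']
b=snap('scene','sc4');a=load('sc3')
cv2.imwrite('pics/cmp.png',cv2.resize(np.hstack([c['frame'][160:210,235:285,::-1] for c in(a,b)]),None,fx=8,fy=8,interpolation=cv2.INTER_CUBIC)[:, :800])
u=np.array([np.cos(np.radians(39.5)),np.sin(np.radians(39.5))]);n=np.array([-u[1],u[0]])
totool(list(np.array([.527,.0702])+.020*u+.0225*n)+[.11])
```

```text
t 5.92 p [0.5261 0.0693 0.1392] yawy 39.6 tilt [-0.001  0.    -1.   ] F [ 0.41 -0.65 -0.46] T [0.   0.01 0.02] q [-0.0134  0.4448  1.64    0.      1.0579 -0.7046] gw -0.0004
t 5.97 p [0.5259 0.0693 0.1389] yawy 39.6 tilt [-0.002  0.    -1.   ] F [-0.28 -0.84 -0.34] T [-0.03  0.04  0.05] q [-1.3500e-02  4.4530e-01  1.6403e+00  1.0000e-04  1.0579e+00 -7.0460e-01] gw -0.0001
units total [0.0299 0.0286 0.0385]
```

View pics/cmp.png

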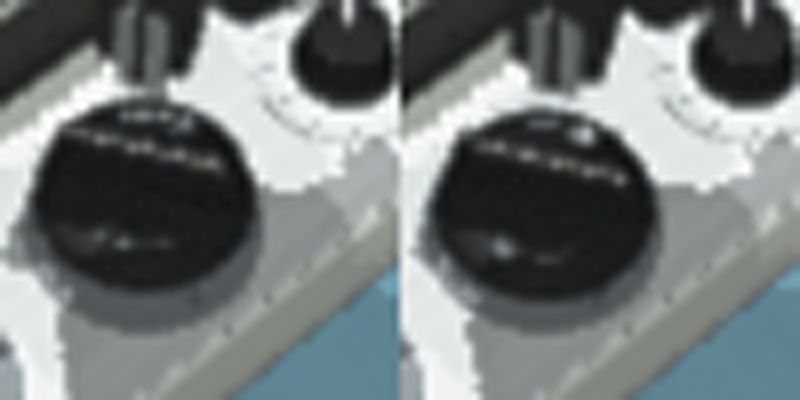

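The head stays about 2 px lower with the finger off, so it has latched. Next I put the tip beside the bar on its counter-clockwise side.

Request:
move_arm(steps=[{"hand": 0, "x": 0.0299, "y": 0.0286, "z": 0, "wx": 0, "wy": 0, "wz": 0}, {"hand": 0, "x": 0, "y": 0, "z": 0.0385, "wx": 0, "wy": 0, "wz": 0}, {"hand": 0, "x": 0, "y": 0, "z": 0.015, "wx": 0, "wy": 0, "wz": 0}, {"hand": 0, "x": 0, "y": 0, "z": 0.01, "wx": 0, "wy": 0, "wz": 0}, {"hand": 0, "x": 0, "y": 0, "z": 0.006, "wx": 0, "wy": 0, "wz": 0}, {"hand": 0, "x": 0, "y": 0, "z": 0, "wx": 0, "wy": 0, "wz": 0}, {"hand": 0, "x": 0, "y": 0, "z": 0, "wx": 0, "wy": 0, "wz": 0}])

```text
clock: 6.85
ee_pos: [0.5292, 0.1002, 0.0883]
tcp_rot: [0.0, 0.426, 0.905, 0.0]
contact_force: [-0.4, -0.8, -0.5]
grip_width: 0.0001
gripper_force: 0.0
```

```bash
cat > arc.py <<'E'
from h import *
import sys
s,R=log();p=s['ee_pos'][:2];C=np.array([.527,.0702])
d=R[:2,:2].T@(p-C);print('tool-frame offset mm',(d*1000).round(2))
E
python3 arc.py
```

```text
t 6.85 p [0.5292 0.1002 0.0883] yawy 39.59 tilt [ 0.001  0.    -1.   ] F [-0.39 -0.77 -0.52] T [-0.01 -0.03  0.01] q [ 4.4800e-02  5.2190e-01  1.6744e+00  1.0000e-04  9.4430e-01 -6.4620e-01] gw 0.0001
tool-frame offset mm [21.71 20.85]
```

Request:
move_arm(steps=[{"hand": 0, "x": 0, "y": 0, "z": 0.0022, "wx": 0, "wy": 0, "wz": 0}, {"hand": 0, "x": -0.0035, "y": 0, "z": 0, "wx": 0, "wy": 0, "wz": 0}, {"hand": 0, "x": -0.003, "y": 0, "z": 0, "wx": 0, "wy": 0, "wz": 0}, {"hand": 0, "x": 0, "y": 0, "z": 0, "wx": 0, "wy": 0, "wz": 0}])

```text
clock: 7.35
ee_pos: [0.532, 0.0966, 0.0861]
tcp_rot: [-0.0, 0.426, 0.905, 0.0]
contact_force: [-0.9, -0.2, 0.0]
grip_width: 0.0
gripper_force: 0.5
```

```bash
python3 arc.py
```

```text
t 7.35 p [0.532  0.0966 0.0861] yawy 39.58 tilt [-0.  0. -1.] F [-0.89 -0.22  0.  ] T [0.1  0.1  0.01] q [ 3.7600e-02  5.2840e-01  1.6695e+00  5.0000e-04  9.4370e-01 -6.5350e-01] gw 0.0
tool-frame offset mm [17.1  20.68]
```

Almost touching. Starting the arc in 4.5° rows.

Request:
move_arm(steps=[{"hand": 0, "x": -0.0023, "y": 0.0016, "z": 0, "wx": 0, "wy": 0, "wz": 0.05}, {"hand": 0, "x": -0.0023, "y": 0.0016, "z": 0, "wx": 0, "wy": 0, "wz": 0.05}, {"hand": 0, "x": -0.0023, "y": 0.0016, "z": 0, "wx": 0, "wy": 0, "wz": 0.05}])

```text
clock: 7.72
ee_pos: [0.5378, 0.0949, 0.0862]
tcp_rot: [-0.0, 0.53, 0.848, 0.0]
contact_force: [-1.0, 2.5, 1.9]
grip_width: 0.0001
gripper_force: 1.4
```

```bash
python3 arc.py
```

```text
t 7.72 p [0.5378 0.0949 0.0862] yawy 25.95 tilt [-0.     0.001 -1.   ] F [-1.01  2.5   1.93] T [0.4  0.17 0.04] q [ 3.380e-02  5.365e-01  1.654e+00  1.000e-03  9.513e-01 -4.197e-01] gw 0.0001
tool-frame offset mm [17.45 20.48]
```

Request:
move_arm(steps=[{"hand": 0, "x": -0.0024, "y": 0.0016, "z": 0, "wx": 0, "wy": 0, "wz": 0.05}, {"hand": 0, "x": -0.0024, "y": 0.0016, "z": 0, "wx": 0, "wy": 0, "wz": 0.05}, {"hand": 0, "x": -0.0024, "y": 0.0016, "z": 0, "wx": 0, "wy": 0, "wz": 0.05}, {"hand": 0, "x": -0.0024, "y": 0.0016, "z": 0, "wx": 0, "wy": 0, "wz": 0.05}])

```text
clock: 8.22
ee_pos: [0.5448, 0.0899, 0.0863]
tcp_rot: [-0.0, 0.656, 0.754, 0.0]
contact_force: [0.8, 3.7, 0.9]
grip_width: 0.0
gripper_force: 1.7
```

```bash
python3 arc.py
```

```text
t 8.22 p [0.5448 0.0899 0.0863] yawy 7.95 tilt [ 0.     0.001 -1.   ] F [0.76 3.68 0.85] T [0.51 0.01 0.02] q [ 2.4100e-02  5.4530e-01  1.6367e+00  1.3000e-03  9.5940e-01 -1.1540e-01] gw 0.0
tool-frame offset mm [17.02 20.34]
```

Request:
move_arm(steps=[{"hand": 0, "x": -0.0023, "y": 0.0016, "z": 0, "wx": 0, "wy": 0, "wz": 0.05}, {"hand": 0, "x": -0.0023, "y": 0.0016, "z": 0, "wx": 0, "wy": 0, "wz": 0.05}, {"hand": 0, "x": -0.0023, "y": 0.0016, "z": 0, "wx": 0, "wy": 0, "wz": 0.05}])

```text
clock: 8.6
ee_pos: [0.5488, 0.085, 0.0863]
tcp_rot: [-0.0, 0.741, 0.672, 0.001]
contact_force: [-0.3, 4.3, 1.1]
grip_width: -0.0004
gripper_force: 1.8
```

```bash
python3 arc.py
```

```text
t 8.6 p [0.5488 0.085  0.0863] yawy -5.56 tilt [ 0.     0.001 -1.   ] F [-0.27  4.27  1.13] T [ 0.61  0.04 -0.01] q [1.4900e-02 5.5000e-01 1.6277e+00 1.4000e-03 9.6350e-01 1.1110e-01] gw -0.0004
tool-frame offset mm [16.81 20.27]
```

Request:
move_arm(steps=[{"hand": 0, "x": -0.0023, "y": 0.0016, "z": 0, "wx": 0, "wy": 0, "wz": 0.05}, {"hand": 0, "x": 0, "y": 0, "z": 0, "wx": 0, "wy": 0, "wz": 0}])

```text
clock: 8.85
ee_pos: [0.5498, 0.083, 0.0863]
tcp_rot: [-0.0, 0.765, 0.644, 0.0]
contact_force: [-0.0, 3.6, 0.6]
grip_width: 0.0
gripper_force: 1.8
```

```bash
python3 arc.py
```

```text
t 8.85 p [0.5498 0.083  0.0863] yawy -9.87 tilt [ 0.     0.001 -1.   ] F [-0.04  3.55  0.56] T [ 0.61 -0.03 -0.05] q [1.1400e-02 5.5110e-01 1.6256e+00 1.1000e-03 9.6450e-01 1.8310e-01] gw 0.0
tool-frame offset mm [16.5 20.3]
```

Request:
move_arm(steps=[{"hand": 0, "x": 0.007, "y": -0.0039, "z": 0, "wx": 0, "wy": 0, "wz": -0.1}, {"hand": 0, "x": 0.006, "y": -0.004, "z": 0, "wx": 0, "wy": 0, "wz": -0.1}, {"hand": 0, "x": 0.006, "y": -0.004, "z": 0, "wx": 0, "wy": 0, "wz": -0.1}, {"hand": 0, "x": 0.006, "y": -0.004, "z": 0, "wx": 0, "wy": 0, "wz": -0.1}, {"hand": 0, "x": 0.006, "y": -0.004, "z": 0, "wx": 0, "wy": 0, "wz": -0.1}, {"hand": 0, "x": 0.004, "y": -0.001, "z": 0, "wx": 0, "wy": 0, "wz": 0}, {"hand": 0, "x": 0, "y": 0, "z": -0.03, "wx": 0, "wy": 0, "wz": 0}, {"hand": 0, "x": 0, "y": 0, "z": -0.03, "wx": 0, "wy": 0, "wz": 0}])

```text
clock: 9.85
ee_pos: [0.5299, 0.1047, 0.1314]
tcp_rot: [-0.0, 0.462, 0.887, -0.0]
contact_force: [1.2, 0.4, -0.1]
grip_width: -0.0004
gripper_force: 0.0
```

Run:
```python
from h import *
b=snap('scene','sc5')
cv2.imwrite('pics/cmp2.png',cv2.resize(np.hstack([c['frame'][155:225,210:280,::-1] for c in(load('sc3'),load('sc4'),b)]),None,fx=3.8,fy=3.8,interpolation=cv2.INTER_CUBIC))
totool([.5165,.1547,.10])
```

```text
t 9.9 p [0.5316 0.1048 0.1346] yawy 34.95 tilt [ 0.005 -0.    -1.   ] F [ 2.03 -0.55  3.19] T [-0.01 -0.06  0.01] q [ 5.3300e-02  4.6560e-01  1.6192e+00 -3.0000e-04  1.0520e+00 -5.5650e-01] gw -0.0002
units total [0.0662 0.0214 0.046 ]
```

View pics/cmp2.png

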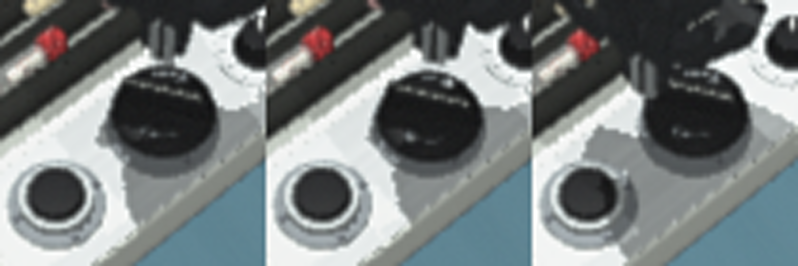

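The third panel matches the first (head out, bar straight). Now to the reset button.

Request:
move_arm(steps=[{"hand": 0, "x": 0.033, "y": 0.0107, "z": 0, "wx": 0, "wy": 0, "wz": 0}, {"hand": 0, "x": 0.033, "y": 0.0107, "z": 0, "wx": 0, "wy": 0, "wz": 0}, {"hand": 0, "x": 0, "y": 0, "z": 0.023, "wx": 0, "wy": 0, "wz": 0}, {"hand": 0, "x": 0, "y": 0, "z": 0.023, "wx": 0, "wy": 0, "wz": 0}, {"hand": 0, "x": 0, "y": 0, "z": 0, "wx": 0, "wy": 0, "wz": 0}, {"hand": 0, "x": 0, "y": 0, "z": 0, "wx": 0, "wy": 0, "wz": 0}])

```text
clock: 10.65
ee_pos: [0.5151, 0.1545, 0.097]
tcp_rot: [0.0, 0.461, 0.887, 0.0]
contact_force: [-0.3, 0.3, 0.1]
grip_width: -0.0
gripper_force: 0.0
```

Run:
```python
from h import *
totool([.5165,.1547,.077])
b=snap('scene','sc6')
g=lambda c:cv2.cvtColor(c['frame'],cv2.COLOR_RGB2GRAY)
# bar-line + dome lower-right region, compare to out (sc3), in (sc4)
for n in('sc3','sc4','sc5'):
    t=g(load(n))[183:205,240:275]; r=cv2.matchTemplate(g(b)[176:212,240:275],t,cv2.TM_CCOEFF_NORMED).ravel();print(n,r.argmax()-7,r.max().round(3))
```

```text
t 10.65 p [0.5151 0.1545 0.097 ] yawy 35.04 tilt [ 0.001  0.    -1.   ] F [-0.32  0.33  0.14] T [-0.  0. -0.] q [ 0.1489  0.5088  1.6682 -0.      0.9639 -0.4626] gw -0.0
units total [-0.0009  0.0017  0.0266]
sc3 0 0.451
sc4 0 0.486
sc5 0 0.321
```

Request:
move_arm(steps=[{"hand": 0, "x": -0.0009, "y": 0.0017, "z": 0.0133, "wx": 0, "wy": 0, "wz": 0}, {"hand": 0, "x": 0, "y": 0, "z": 0.0133, "wx": 0, "wy": 0, "wz": 0}, {"hand": 0, "x": 0, "y": 0, "z": 0.003, "wx": 0, "wy": 0, "wz": 0}, {"hand": 0, "x": 0, "y": 0, "z": 0.003, "wx": 0, "wy": 0, "wz": 0}, {"hand": 0, "x": 0, "y": 0, "z": 0.003, "wx": 0, "wy": 0, "wz": 0}, {"hand": 0, "x": 0, "y": 0, "z": 0, "wx": 0, "wy": 0, "wz": 0}])

```text
clock: 11.45
ee_pos: [0.5158, 0.1547, 0.0701]
tcp_rot: [-0.0, 0.461, 0.887, -0.0]
contact_force: [-2.4, -2.3, 6.2]
grip_width: -0.0001
gripper_force: 2.8
```

Nearly at the bottom; pressing a bit more to reach the hard stop, then backing off.

Request:
move_arm(steps=[{"hand": 0, "x": 0, "y": 0, "z": 0.0013, "wx": 0, "wy": 0, "wz": 0}, {"hand": 0, "x": 0, "y": 0, "z": 0.0008, "wx": 0, "wy": 0, "wz": 0}, {"hand": 0, "x": 0, "y": 0, "z": 0, "wx": 0, "wy": 0, "wz": 0}])

```text
clock: 11.82
ee_pos: [0.5159, 0.1547, 0.0698]
tcp_rot: [0.0, 0.461, 0.887, 0.0]
contact_force: [-4.9, -1.6, 15.2]
grip_width: -0.0
gripper_force: 7.5
```

Request:
move_arm(steps=[{"hand": 0, "x": 0, "y": 0, "z": -0.01, "wx": 0, "wy": 0, "wz": 0}, {"hand": 0, "x": 0, "y": 0, "z": -0.03, "wx": 0, "wy": 0, "wz": 0}, {"hand": 0, "x": 0, "y": 0, "z": -0.07, "wx": 0, "wy": 0, "wz": 0}, {"hand": 0, "x": 0, "y": 0, "z": -0.07, "wx": 0, "wy": 0, "wz": 0}, {"hand": 0, "x": 0.06, "y": 0.02, "z": -0.04, "wx": 0, "wy": 0, "wz": 0}, {"hand": 0, "x": 0.06, "y": 0.02, "z": 0, "wx": 0, "wy": 0, "wz": 0}, {"hand": 0, "x": 0.06, "y": 0.02, "z": 0, "wx": 0, "wy": 0, "wz": 0}, {"hand": 0, "x": 0.06, "y": 0.02, "z": 0, "wx": 0, "wy": 0, "wz": 0}])

```text
clock: 12.82
ee_pos: [0.4613, 0.3381, 0.2334]
tcp_rot: [0.0, 0.461, 0.887, 0.0]
contact_force: [1.2, 0.2, 0.7]
grip_width: 0.0004
gripper_force: 0.0
```

Request:
move_arm(steps=[{"hand": 0, "x": 0, "y": 0, "z": 0, "wx": 0, "wy": 0, "wz": 0}, {"hand": 0, "x": 0, "y": 0, "z": 0, "wx": 0, "wy": 0, "wz": 0}])

```text
clock: 13.08
ee_pos: [0.4618, 0.3362, 0.2331]
tcp_rot: [0.0, 0.461, 0.888, -0.0]
contact_force: [-0.5, -0.2, 0.7]
grip_width: -0.0
gripper_force: 0.0
```

Run:
```python
from h import *
log()
a=snap('top','top7')
f0=load('top0')['frame'];f=a['frame']
cv2.imwrite('pics/fin.png',cv2.resize(np.vstack([x[145:220,190:345,::-1] for x in(f0,f)]),None,fx=4,fy=4,interpolation=cv2.INTER_CUBIC)[:600])
```

```text
t 13.07 p [0.4618 0.3362 0.2331] yawy 35.13 tilt [ 0. -0. -1.] F [-0.54 -0.19  0.74] T [0.01 0.03 0.01] q [ 4.9540e-01  4.2610e-01  1.3899e+00 -4.0000e-04  1.3258e+00 -1.1760e-01] gw -0.0
```

View pics/fin.png

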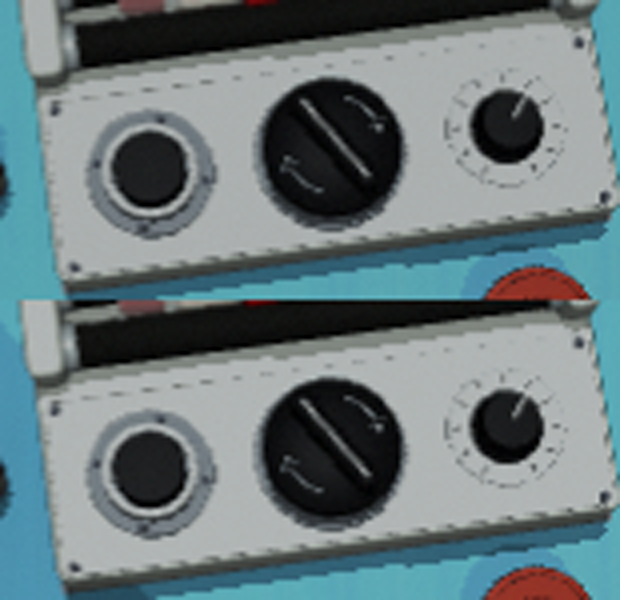

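Run:
```python
from h import *
b=snap('scene','sc7')['frame'].astype(int);o=load('sc0')['frame'].astype(int);i=load('sc4')['frame'].astype(int)
d=abs(b-o).mean(2);e=abs(i-o).mean(2)
print('stop now-vs-start',d[172:200,238:270].mean(),'latched-vs-start',e[172:200,238:270].mean(),'rest',d[195:215,212:240].mean())
if d[172:200,238:270].mean()<4: print(arm.finish_job())
```

```text
stop now-vs-start 54.129464285714285 latched-vs-start 28.331473214285715 rest 52.86190476190476
```

Request:
move_arm(steps=[{"hand": 0, "x": 0.049, "y": -0.026, "z": 0, "wx": 0, "wy": 0, "wz": 0}, {"hand": 0, "x": 0.049, "y": -0.026, "z": 0, "wx": 0, "wy": 0, "wz": 0}, {"hand": 0, "x": 0.049, "y": -0.026, "z": 0, "wx": 0, "wy": 0, "wz": 0}, {"hand": 0, "x": 0.049, "y": -0.026, "z": 0, "wx": 0, "wy": 0, "wz": 0}, {"hand": 0, "x": 0.049, "y": -0.026, "z": 0, "wx": 0, "wy": 0, "wz": 0}, {"hand": 0, "x": 0.049, "y": -0.026, "z": 0, "wx": 0, "wy": 0, "wz": 0}, {"hand": 0, "x": 0.049, "y": -0.026, "z": 0, "wx": 0, "wy": 0, "wz": 0}, {"hand": 0, "x": 0, "y": 0, "z": 0, "wx": 0, "wy": 0, "wz": 0}])

```text
clock: 14.18
ee_pos: [0.2009, 0.4687, 0.2335]
tcp_rot: [-0.0, 0.46, 0.888, 0.0]
contact_force: [0.8, -0.2, -0.3]
grip_width: 0.0001
gripper_force: 0.0
```

Run:
```python
from h import *
log()
b=snap('scene','sc8')['frame'].astype(int);o=load('sc0')['frame'].astype(int);i=load('sc4')['frame'].astype(int)
d=abs(b-o).mean(2);e=abs(i-o).mean(2)
R=(slice(172,200),slice(238,270))
print('stop now-vs-start',d[R].mean(),'latched-vs-start',e[R].mean(),'reset',d[195:215,212:240].mean(),'cup/counter',d[180:250,245:320].mean())
if d[R].mean()<5: print(arm.finish_job())
```

```text
t 14.18 p [0.2009 0.4687 0.2335] yawy 35.2 tilt [-0.  0. -1.] F [ 0.83 -0.16 -0.29] T [0.02 0.01 0.03] q [1.0152e+00 3.1250e-01 1.5610e+00 4.0000e-04 1.2678e+00 4.0070e-01] gw 0.0001
stop now-vs-start 1.0171130952380953 latched-vs-start 28.331473214285715 reset 0.6910714285714286 cup/counter 0.6212698412698413
the job is handed in; nothing more can be done
None
```

The stop test is done and handed in at about 14 s: the stop button latched and was twisted free, the reset was pressed to its end stop and released, and the last camera check shows the stop, reset, cup and counter as at the start; the dial looked unmoved from above and the bottle was never approached.

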